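# Clamp a wooden blank in the decorating jig

## Task

Get the thin round wooden blank ready for decorating: lay it in the jig's two V supports and let go, then wind the crank handwheel clockwise so that the quill pushes the blank into the headstock tube until it is hard up against the end stop inside. Leave it firmly clamped between quill and stop, but wind gently, for the wood dents if it is forced; move the quill by its handwheel only and leave everything else where it is.

Things in the scene. Friction and masses are not known exactly. Their poses are not given: they have to be found in the camera images.
- blank: The work: plain wooden dowel, 24 mm diameter, 140 mm long, about 45 g, lying on the table among two other pieces of wood. Origin at its centre, x along its axis; both ends alike.
- jig: Fixed jig. Base plate 155 mm (x) by 360 mm (y, -210 to +150 mm), top 12 mm above the table; origin at table height, z up, robot's side -x. The spindle line runs along +y at x = 20, z = 60 mm: gearbox with quill (y -200 to -100, 84 mm high), two V supports (12 mm thick, centred at y = -30 and +45, free gap for the fingers between), headstock tube. The handwheel leans over the gearbox.
- light_edge (a point): Middle of the lower front edge of a flat aluminium LED light bar fixed over the handwheel. Jig's frame: bar x -6 to 38 mm, y -225 to -65, z 236 to 250; two 8 mm posts behind the wheel carry it (x = 34, y = -221 and -69). A vertical gripper does not clear the bar when the crank is at the top of its circle; one held in line with the wheel's axis does.
- cradle_mid (a point): Point on the spindle line between the V supports (8 mm in +y from the jig's origin), 60 mm above the table: where the blank's centre is when it is laid well in the V supports, clear of quill and tube. Axes as the jig's.
- headstock: Steel tube along the spindle line, 40 mm outside, bore 27 mm with a funnelled mouth (37 mm). Origin at the centre of its mouth (95 mm in +y from the jig's origin), y runs into the tube, axes as the jig's. Inside is an end stop that has been set and locked somewhere between 20 and 36 mm behind the mouth; it cannot be seen.
- quill: Steel rod with a flat rubber tip, 20 mm diameter, that slides along the spindle line towards +y. Origin at the centre of the tip's face. 10 mm of travel per radian of the handwheel; fully back the face is 85 mm in -y from the jig's origin; 95 mm of travel at most. The tip is sprung: it gives 6 N per mm and is pressed solid after 5 mm (30 N). More than 60 N dents the blank.
- handwheel (a joint): Angle of the handwheel (rad), 0 with the quill fully back, growing as it is wound clockwise (seen from outside, looking down at the wheel), which pushes the quill towards the headstock; range 0 to 9.5. About 0.10 N m of dry friction holds it where it is left and keeps the clamp tight.
- wheel_center (a point): Centre of the handwheel (rim 48 mm radius, 12 mm thick rim; hub 12 mm above this point). At (-35, -145, 135) mm in the jig's frame. z is the wheel's axis pointing outwards: it leans 0.66 rad from vertical towards the jig's -x. x, y turn with the wheel; the crank knob stands on its -x side.
- knob_grip (a point): Where to grip the crank knob: black knob 20 mm diameter, 38 mm long, free to spin on its pin, standing on the rim parallel to the wheel's axis at 42 mm radius. This point is on the knob's axis, 32 mm outwards of the wheel's plane (the knob spans 9 to 47 mm).
- thick_roller: bystander: round wooden roller, 40 mm diameter, 90 mm long, lying; too thick for the jig; origin at its centre
- square_bar: bystander: square wooden bar 90 x 36 x 36 mm; origin at the centre of its underside, x along it
- marker_a: bystander: black marker pen 130 x 14 x 14 mm lying on the front strip of the jig's base plate; origin under its middle, x along it
- marker_b: bystander: black marker pen 130 x 14 x 14 mm lying on the table; origin under its middle, x along it
- paint_jar: bystander: jar, 56 mm diameter, 60 mm high; origin under its centre
- mug: bystander: white mug, 80 mm diameter, 90 mm high; origin under its centre
- glue_bottle: bystander: white bottle, 48 mm diameter, 130 mm high; origin under its centre
Mind the look-alikes: they are no part of the job. Leave any orange look-alike of the blank alone.

How it is judged (in metres and radians):
On the way:
1. the blank lies in both V supports on the spindle line, let go (x of blank in the frame of cradle_mid between -0.004 and 0.004 m and z of blank in the frame of cradle_mid between -0.004 and 0.004 m and angle between the x axis of blank and the y axis of jig, either way round below 0.06 rad and y of blank in the frame of cradle_mid between -0.03 and 0.06 m and contact force between the fingers and blank below 0.1 N and linear speed of blank below 0.02 m/s), for 0.2 s.
At the end, for the whole second after the job is handed in: The blank is in the headstock tube against the end stop (front end at least 16 mm into the tube), on the spindle line within 4 mm and 0.06 rad, clamped with more than 3 N by the quill and more than 3 N on the headstock's side, everything at rest and released (contact force between quill and blank above 3 N and contact force between blank and headstock above 3 N and y of blank in the frame of headstock above -0.054 m and x of blank in the frame of cradle_mid between -0.004 and 0.004 m and z of blank in the frame of cradle_mid between -0.004 and 0.004 m and angle between the x axis of blank and the y axis of jig, either way round below 0.06 rad and linear speed of each of blank, quill below 0.005 m/s); the robot touches nothing.
It fails at once if the quill presses the blank with more than 60 N (dented wood) (contact force between quill and blank above 60 N).
It fails at once if the fingers push the quill itself (contact force between the fingers and quill above 1 N).
It fails at once if a bystander is moved by more than 30 mm (distance of any of thick_roller, square_bar, marker_a, marker_b, paint_jar, mug, glue_bottle from where it was at the start of the episode above 0.03 m).
It also fails if it takes over 69 s, if anything falls off the work surface, if the arm or the gripper's body presses on something with over 40 N, if the wrist force passes 120 N, or if a joint passes its speed limit or range.

## Robot

A 6-joint arm with a two-finger parallel gripper is mounted at the origin on the work surface. World frame = base frame: x ahead of the robot, y to its left, z up, the work surface at z = 0. Lengths are in mm, angles in rad, forces in N, time in s.
With the tool pointing down it reaches from about 350 to 775 mm from the base axis. Payload 7.3 kg.
Tool frame: the origin (TCP) lies on the centre line of the jaws, within the pads' length; the fingertips stand 14 mm ahead of it and the grasp point (between the pads) lies 5 mm behind it; z points along the fingers, y is the line along which they close (so a half turn about z gives the same grasp; the last joint's range is limited). The gripper opens to 92 mm and grips with 3 to 60 N. Pads are 19 mm wide; open, the fingers measure 130 mm over their backs; the gripper's body (75 mm by 190 mm) begins 47 mm behind the grasp point.
Start: joints at [-1.373, 0.342, 1.524, -0, 1.275, -0.146], TCP at [176.983, -494.288, 240.741] pointing down, gripper open.
Joint ranges: [-2.53, 2.53], [-0.77, 2.02], [0.04, 2.7], [-1, 4.14], [0.28, 2.66], [-3.11, 3.11]. Speed limits (rad/s): [2.57, 2.57, 3.14, 3.14, 3.14, 3.14].

## Interface

Orientations are given as [roll, pitch, yaw] about the fixed x, y, z axes, in that order (R = Rz(yaw) Ry(pitch) Rx(roll)).
In Python, from plant import get_obs, capture, bot, spot_in, trace, pinpoint gives the robot as it stands.
- The arm moves only by the tool play_rows, never from a script. Its argument "rows" is a list of rows, each a list of 2 entries, a list of its own where there are three numbers: the shift along the world's x, y, z in units of 3 cm (1.0 is 3 cm), then the turn, a rotation vector about the world's x, y, z in units of 8 degrees (1.0 is 8 degrees). A call has 1 to 12 rows; each row shifts and turns the commanded pose from where the row before left it; what a row does not reach is not made up. A row lasts 1/8 s, in which the tool goes at most 62.5 mm and 10.7 degrees, less where a joint would pass 70% of its speed; a pose out of reach is approached as far as the arm can. A call with a number of a shift or a turn outside -1 to 1 is refused whole. A call with a gripper value outside its range is refused whole. "hand" is the opening, from -1 (shut) to 1 (fully open), set as the call begins (left out, the last holds). The fingers move at their own pace and stop on an object; the grip force is fixed at half the most. Time passes only in rows, so rows that do not move let the fingers close. It gives the time, the measured TCP pose, the force, the opening and the grip force at its end, in the units of the state.
- get_obs(): the state, without advancing time (a new reading comes with each control period).
- capture(name): name is "side" or "top"; returns a dict with "frame" (384x512x3 uint8, red, green, blue), "fov_y" (degrees; the focal length in pixels is half the picture's height over the tangent of half this angle, whatever the lens; pixels are square), "cx", "cy" (the principal point, pixels), "rvec" (rotation vector, rad) and "tvec" (3), from world to camera coordinates, as OpenCV has them. Camera axes: x right, y down, z forward; pixel columns grow to the right and rows downward; lengths in mm; the calibration is good to about 2 mm. A picture is of the moment at which its call begins. There is no depth.
- bot.close_job(): hands the job in; it is judged then, once.
Trained networks look in the newest picture that a camera, given by its name, has taken for a name from the list of things; names that differ only in an ending like _2 or _b are one class to them, and where a whole thing is asked for, a point or a joint stands for the part that bears it (a point fixed in the world has none). Each returns a list of dicts, best first, with "p" (0 to 1); they miss things now and then, are a little off and sometimes report something else, mostly with a low value. They report only what shows in the picture. A call takes as long as a camera call. They do not tell look-alikes from the thing itself.
- spot_in(query, camera): "at" ([row, column] in pixels, amid what is visible of it).
- trace(query, camera): "mask" (384x512 bool, what is visible of it) and "at" ([row, column] in pixels, amid what is visible of it).
- pinpoint(query, camera): "at" ([row, column] in pixels: a listed point, or the origin of a listed thing).
The state is a dict: "time": time; "joint_positions": joint angles; "dq": joint speeds; "tau": joint torques, N m; "tool_pos": TCP position; "tcp_rot": TCP orientation; "contact_force": force on the tool from outside, world axes, zero at the start; "moment": the same for the moment, N m; "grip_width": finger opening in mm; "finger_force": force on a finger pad.
Only numpy, scipy, OpenCV 4.12 (cv2) and the standard library are available. Lean on these libraries where they do the work, as an engineer would, in place of code of your own. Each camera call takes 0.05 s, during which the arm holds its last target. There are 200 camera calls.

## Working session

There is one attempt and no reset: what is moved stays moved. The work goes in short steps, Python scripts to look and compute and a tool call to move; the robot and the scene stay as the last step left them, time stands still between calls to the robot, and variables do not carry over. Pictures are saved under pics/ and viewed, at most 10 in all, crops included, and the job is handed in when it is done.

Besides the shell and the picture viewer there is one more tool, called after "Call:" as name([rows], argument=value, ...), one row to a line, values as JSON. play_rows: Moves the arm, as the interface text tells. Shifts and turns lie within -1 to 1; 1 stands for 3 cm of shift or 8 degrees of turn. Its arguments: {"type":"object","properties":{"rows":{"type":"array"},"hand":{"type":"number"}},"required":["rows"]}

```bash
mkdir -p pics
cat > h.py <<'E'
import numpy as np, cv2, sys
from plant import get_obs, capture, bot, spot_in, trace, pinpoint
def cam(n):
    c=capture(n); f=192/np.tan(np.radians(c["fov_y"])/2)
    K=np.array([[f,0,c["cx"]],[0,f,c["cy"]],[0,0,1.]]); R=cv2.Rodrigues(np.array(c["rvec"],float))[0]
    return dict(img=c["frame"],K=K,R=R,t=np.array(c["tvec"],float).reshape(3),P=K@np.c_[R,np.array(c["tvec"],float).reshape(3)])
def tri(c1,a1,c2,a2):
    X=cv2.triangulatePoints(c1["P"],c2["P"],np.array(a1[::-1],float).reshape(2,1),np.array(a2[::-1],float).reshape(2,1)).ravel()
    return X[:3]/X[3]
def proj(c,X):
    x=c["P"]@np.r_[X,1]; return (x[:2]/x[2])[::-1]
def onz(c,a,z):
    d=c["R"].T@np.linalg.solve(c["K"],[a[1],a[0],1]); o=-c["R"].T@c["t"]; return o+d*(z-o[2])/d[2]
def save(c,n,crop=None,s=1):
    im=c["img"]
    if crop: im=im[crop[0]:crop[1],crop[2]:crop[3]]
    cv2.imwrite("pics/"+n,cv2.resize(im[:,:,::-1],None,fx=s,fy=s,interpolation=cv2.INTER_CUBIC))
E
python3 - <<'E'
from h import *
np.set_printoptions(precision=1,suppress=True)
cs={n:cam(n) for n in("side","top")}
im=np.hstack([cs["top"]["img"],cs["side"]["img"]])
save(cs["top"],"top0.png",None,1.5); save(cs["side"],"side0.png",None,1.5)
for n in cs: print(n,"campos",-cs[n]["R"].T@cs[n]["t"])
for q in ["blank","jig","light_edge","cradle_mid","headstock","quill","wheel_center","knob_grip","thick_roller","square_bar","marker_a","paint_jar","mug","glue_bottle"]:
    r={n:pinpoint(q,n) for n in cs}
    print(q,{n:[(np.round(d["at"],1).tolist(),round(d["p"],2)) for d in r[n][:3]] for n in r}, tri(cs["top"],r["top"][0]["at"],cs["side"],r["side"][0]["at"]) if r["top"] and r["side"] else "")
print(get_obs())
E
```

```text
side campos [-70.7 582.9 885.8]
top campos [ 491.8    7.5 1441.5]
blank {'side': [([294.6, 265.6], 0.84), ([310.7, 199.2], 0.61)], 'top': [([257.2, 213.4], 0.63), ([238.0, 169.4], 0.61)]} [349.8 148.   -5.8]
jig {'side': [([164.3, 313.2], 0.75), ([223.1, 261.6], 0.73), ([183.4, 308.8], 0.45)], 'top': [([207.4, 274.4], 0.68), ([177.8, 379.7], 0.37)]} [489.2 -83.3 290.8]
light_edge {'side': [], 'top': [([198.2, 321.2], 0.69)]} 
cradle_mid {'side': [([205.0, 253.6], 0.98)], 'top': [([196.8, 269.2], 0.86)]} [578.4 -38.4  72.5]
headstock {'side': [([217.4, 237.6], 0.76)], 'top': [([195.6, 241.9], 0.63)]} [573.9  50.2  77.1]
quill {'side': [], 'top': []} 
wheel_center {'side': [([175.0, 298.7], 0.74), ([148.4, 295.8], 0.74)], 'top': [([209.9, 315.5], 0.97), ([203.1, 271.2], 0.63)]} [ 530.8 -192.5  146.2]
knob_grip {'side': [([181.1, 311.3], 0.55), ([282.4, 190.3], 0.33)], 'top': [([226.9, 318.2], 0.64), ([194.1, 246.3], 0.35)]} [ 477.7 -200.2  146.5]
thick_roller {'side': [([262.4, 169.8], 0.85), ([174.0, 299.3], 0.4)], 'top': [([189.5, 180.0], 0.68)]} [599.9 283.1  23.2]
square_bar {'side
[... 311 characters left out ...]
0.78)], 'top': [([148.5, 221.5], 0.8), ([208.1, 181.8], 0.23)]} [757.8 143.   11.8]
mug {'side': [([189.1, 349.1], 0.79)], 'top': [([233.5, 378.8], 0.6)]} [ 461.3 -446.8  -16. ]
glue_bottle {'side': [([165.9, 312.5], 0.69), ([219.0, 237.7], 0.32)], 'top': [([181.2, 380.0], 0.79)]} [ 651.9 -447.8   -6. ]
{'time': 1.5, 'joint_positions': array([-1.4,  0.3,  1.5,  0. ,  1.3, -0.1]), 'dq': array([-0.,  0., -0., -0.,  0., -0.]), 'tau': array([ -0. , -43.1, -24.4,   0.1,   0. ,   0. ]), 'tool_pos': array([ 177. , -494.3,  240.7]), 'tcp_rot': array([ 3.1, -0. ,  0.3]), 'contact_force': array([ 0.1, -0.4,  0. ]), 'moment': array([-0., -0., -0.]), 'finger_force': 0.0, 'grip_width': 91.96243589430813}
```

View pics/top0.png

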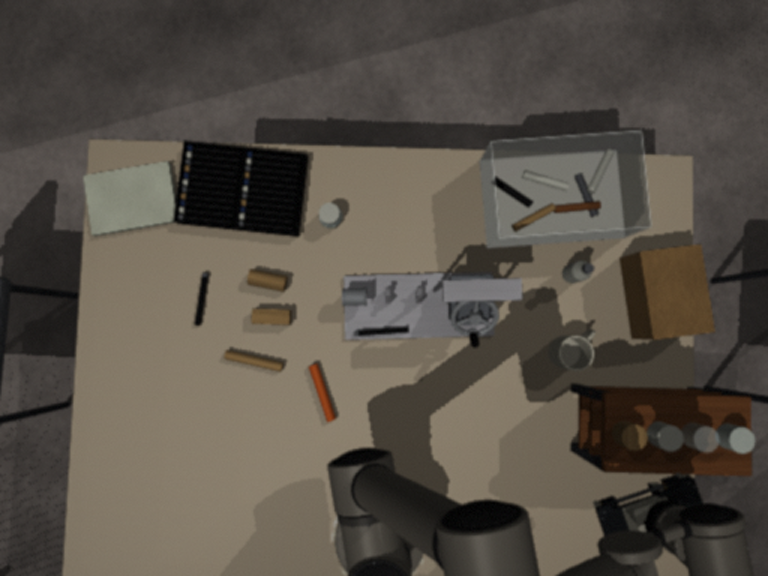

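View pics/side0.png

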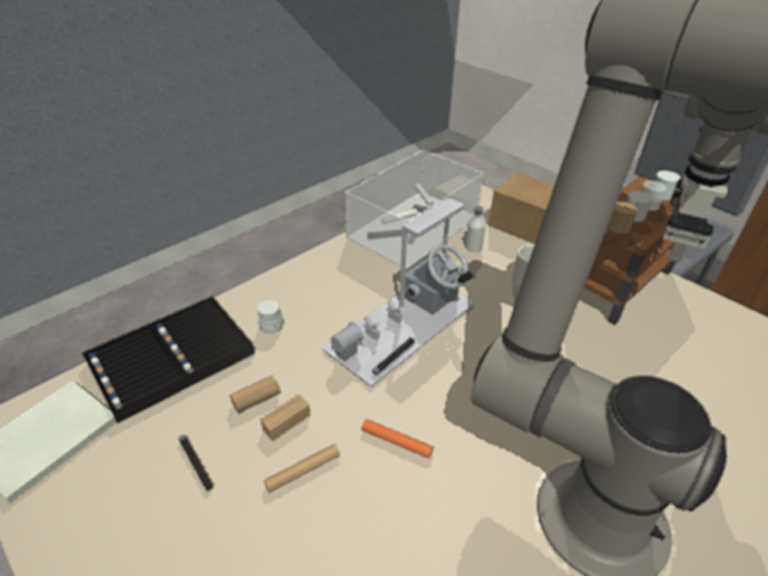

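Top: plain wooden dowel at (239,169), orange look-alike at (261,214), thick roller (187,178), square bar (210,180). Jig runs from col ~228 to ~347, with the knob at (226,317) and the headstock on the left. Side: blank at (312,201), orange at (292,265). The blank meant is the unpainted thin dowel. Next I fit its pose and the jig's.

```bash
cat >> h.py <<'E'
from scipy.optimize import least_squares
def jw(p,q,z0=0):  # jig(x,y,yaw) point->world
    c,s=np.cos(p[2]),np.sin(p[2]); q=np.asarray(q,float)
    return np.array([p[0]+c*q[0]-s*q[1],p[1]+s*q[0]+c*q[1],q[2]+z0])
E
python3 - <<'E'
from h import *
np.set_printoptions(precision=2,suppress=True)
cs={n:cam(n) for n in("side","top")}
print("f",cs["top"]["K"][0,0],cs["side"]["K"][0,0])
pts={"light_edge":(-6,-145,236),"cradle_mid":(20,8,60),"headstock":(20,95,60),"wheel_center":(-35,-145,135),"jig":(0,0,0)}
obs=[]
for q in pts:
  for n in cs:
    for d in pinpoint(q,n)[:2]:
        obs.append((q,n,np.array(d["at"],float),d["p"]))
def res(p): return np.concatenate([(proj(cs[n],jw(p,pts[q]))-a)*w for q,n,a,w in obs])
s=least_squares(res,[555,-60,0],loss="soft_l1",f_scale=1.5); print("jig",s.x)
for q,n,a,w in obs: print(q,n,a,round(w,2),proj(cs[n],jw(s.x,pts[q]))-a)
# blank: mask with both views
m={}
for n,exp in(("top",(239,169)),("side",(312,201))):
    L=[d for d in trace("blank",n)]
    d=min(L,key=lambda d:np.hypot(*(np.array(d["at"])-exp)))
    mk=d["mask"].astype(np.uint8); m[n]=mk
    r,c=np.nonzero(mk); col=cs[n]["img"][r,c].mean(0)
    print(n,d["p"],d["at"],"n",len(r),"rgb",col,cv2.minAreaRect(np.c_[c,r].astype(np.float32)))
def cap(c,p):
    u=np.array([np.cos(p[2]),np.sin(p[2]),0]);th=np.linspace(0,2*np.pi,16)
    v=np.array([-u[1],u[0],0]);X=[np.array([p[0],p[1],p[3]])+e*70*u+12*(np.cos(t)*v+np.sin(t)*np.array([0,0,1])) for e in(-1,1) for t in th]
    return np.array([proj(c,x)[::-1] for x in X],np.float32)
# mask moments: centroid + direction vs. projected hull
def mom(mk):
    M=cv2.moments(mk,True); return np.array([M["m10"]/M["m00"],M["m01"]/M["m00"]]),0.5*np.arctan2(2*M["mu11"],M["mu20"]-M["mu02"])
def momh(h):
    M=cv2.moments(cv2.convexHull(h)); return np.array([M["m10"]/M["m00"],M["m01"]/M["m00"]]),0.5*np.arctan2(2*M["mu11"],M["mu20"]-M["mu02"])
def rb(p):
    o=[]
    for n in m:
        a,b=mom(m[n]); c,d=momh(cap(cs[n],p)); o+=list(c-a)+[20*np.sin(d-b)]
    return o
x0=onz(cs["top"],(239,169),12)
s2=least_squares(rb,[x0[0],x0[1],1.4,12]); print("blank x y yaw z",s2.x,s2.fun, "yaw deg",np.degrees(s2.x[2]))
s3=least_squares(lambda p:rb([*p,12]),s2.x[:3]); print("z=12:",s3.x,s3.fun)
# overlay jig model
def draw(n,crop,sc):
    c=cs[n]; im=cv2.resize(c["img"][crop[0]:crop[1],crop[2]:crop[3],::-1],None,fx=sc,fy=sc,interpolation=cv2.INTER_CUBIC)
    def L(P,col):
        a=np.array([(proj(c,jw(s.x,q))[::-1]-[crop[2],crop[0]]+.5)*sc for q in P],int); cv2.polylines(im,[a],False,col,1,cv2.LINE_AA)
    xa,xb=-77.5,77.5
    L([(xa,-210,12),(xb,-210,12),(xb,150,12),(xa,150,12),(xa,-210,12)],(0,0,255))
    L([(-6,-225,250),(38,-225,250),(38,-65,250),(-6,-65,250),(-6,-225,250)],(0,255,0))
    u=np.array([-np.sin(.66),0,np.cos(.66)]);v=np.array([np.cos(.66),0,np.sin(.66)])
    L([np.array([-35,-145,135])+48*(np.cos(t)*v+np.sin(t)*np.array([0,1,0])) for t in np.linspace(0,6.3,40)],(255,255,0))
    k=np.array([-35,-145,135])-42*v; L([k+9*u,k+47*u],(255,0,255)); L([(20,-85,60),(20,95,60)],(255,0,0))
    return im
a=draw("top",(150,260,150,360),3.6); b=draw("side",(115,335,190,330),3.6*.75)
cv2.imwrite("pics/ovt.png",a); cv2.imwrite("pics/ovs.png",b)
E
```

```text
f 395.1190425524519 361.1042042003908
jig [559.9  -55.93   0.08]
light_edge side [147.7 293.7] 0.56 [-0.33 -0.23]
light_edge top [194.6 321.3] 0.81 [3.85 2.37]
cradle_mid side [204.  255.3] 0.58 [2.59 0.66]
cradle_mid top [196.9 271.5] 0.81 [-0.53 -0.64]
cradle_mid top [196.1 244.1] 0.31 [ 0.27 26.76]
headstock side [218.7 239. ] 0.6 [ 1.23 -0.86]
headstock top [193.2 245.8] 0.7 [4.58 0.27]
wheel_center side [174.6 299.8] 0.73 [ 0.83 -1.84]
wheel_center top [209.3 318.2] 0.65 [-0.37  0.75]
jig side [223.6 263.4] 0.91 [-2.79 -1.81]
jig top [204.  273.4] 0.6 [-1.27 -0.69]
top 0.6 [240.4, 169.6] n 277 rgb [94.79 76.4  50.88] ((168.66226196289062, 239.8045196533203), (40.479339599609375, 7.044118881225586), 13.134021759033203)
side 0.89 [314.4, 198.1] n 443 rgb [172.98 148.07 108.45] ((201.4000244140625, 311.8000183105469), (8.944271087646484, 53.665626525878906), 63.43495178222656)
blank x y yaw z [418.51 312.44   1.36  12.  ] [ 0.77 -0.73  0.14 -0.91 -1.34  0.3 ] yaw deg 78.07708373668545
z=12: [418.51 312.44   1.36] [ 0.77 -0.73  0.14 -0.91 -1.34  0.3 ]
```

View pics/ovt.png

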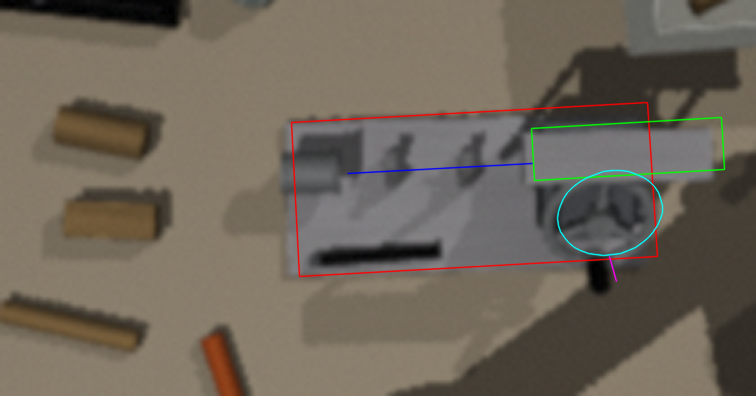

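View pics/ovs.png

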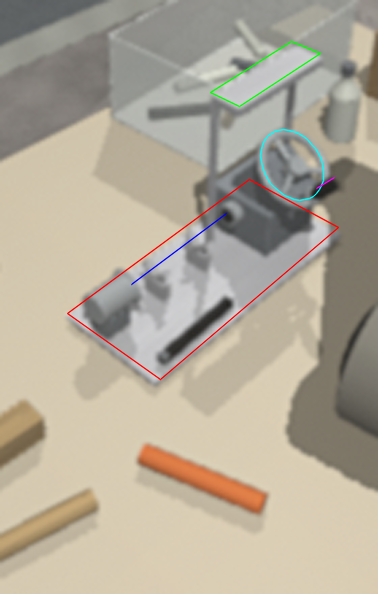

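The crop confirms that the thin unpainted dowel is the blank, lower left in both views. The jig fit's yaw is about 4° off, since the network points are noisy. I refine both poses against image edges.

```bash
cat > fit.py <<'E'
from h import *
from scipy.ndimage import map_coordinates, gaussian_filter
def grads(c,mode):
    im=c["img"].astype(float); 
    ch={"sat":(im[...,0]-im[...,2])/(im.sum(2)+30)*300,"gray":im.mean(2)}[mode]
    return ch
def score(c,ch,P,off=1.2):   # polyline in px (x,y): contrast across the line
    s=0;n=0
    for a,b in zip(P[:-1],P[1:]):
        L=np.hypot(*(b-a)); k=max(int(L*2),2); t=np.linspace(0.05,.95,k)[:,None]; X=a+(b-a)*t; nn=np.array([-(b-a)[1],(b-a)[0]])/L
        d=map_coordinates(ch,(X+nn*off)[:,::-1].T,order=1)-map_coordinates(ch,(X-nn*off)[:,::-1].T,order=1)
        s+=abs(d.mean())*L; n+=L
    return s/n
def px(c,Q): return np.array([proj(c,q)[::-1] for q in Q])
E
python3 - <<'E'
from fit import *
from scipy.optimize import minimize, differential_evolution
np.set_printoptions(precision=3,suppress=True)
cs={n:cam(n) for n in("side","top")}
S={n:grads(cs[n],"sat") for n in cs};G={n:grads(cs[n],"gray") for n in cs}
plate=[(-77.5,-60,12),(-77.5,150,12),(77.5,150,12),(77.5,-40,12)]
bar=[(-6,-225,250),(38,-225,250),(38,-65,250),(-6,-65,250),(-6,-225,250)]
def J(p,names):
    v=0
    for n in names:
        c=cs[n]
        v+=score(c,S[n],px(c,[jw(p,q) for q in plate]))+ .5*score(c,G[n],px(c,[jw(p,q) for q in bar]))
    return -v
for names in (["top"],["side"],["top","side"]):
    r=differential_evolution(J,[(530,580),(-80,-30),(-.1,.1)],args=(names,),seed=1,tol=1e-6,maxiter=60); print("jig",names,r.x,r.fun)
pj=r.x
def hull(c,p):
    u=np.array([np.cos(p[2]),np.sin(p[2]),0]);v=np.array([-u[1],u[0],0])
    X=[np.array([p[0],p[1],p[3]])+e*70*u+12*(np.cos(t)*v+np.sin(t)*np.array([0,0,1])) for e in(-1,1) for t in np.linspace(0,6.28,24)]
    h=cv2.convexHull(px(c,X).astype(np.float32))[:,0]; return np.vstack([h,h[:1]]).astype(float)
def area(p,names):
    v=0
    for n in names:
        c=cs[n]; h=hull(c,p)
        m=np.zeros((384*4,512*4),np.uint8); cv2.fillPoly(m,[np.int32((h+.5)*4)],1)
        m=cv2.resize(m*255,(512,384),interpolation=cv2.INTER_AREA)/255.
        ring=np.clip(cv2.dilate(m,np.ones((5,5)))-m,0,1)
        v+=(S[n]*m).sum()/m.sum()-(S[n]*ring).sum()/ring.sum()
    return -v
for names in (["top"],["side"],["top","side"]):
    f=lambda p:area([*p,12],names)
    r=differential_evolution(f,[(395,440),(285,335),(1.2,1.55)],seed=1,tol=1e-6,maxiter=60); print("blank z12",names,r.x,r.fun)
r=differential_evolution(lambda p:area(p,["top","side"]),[(395,440),(285,335),(1.2,1.55),(0,30)],seed=1,tol=1e-6,maxiter=60); print("blank z free",r.x,r.fun)
np.save("jig.npy",pj)
# V support / headstock / quill / wheel checks by overlay
def draw(n,crop,sc):
    c=cs[n]; im=cv2.resize(c["img"][crop[0]:crop[1],crop[2]:crop[3],::-1],None,fx=sc,fy=sc,interpolation=cv2.INTER_CUBIC)
    def P(A,col):
        a=np.array((A-[crop[2],crop[0]]+.5)*sc,int); cv2.polylines(im,[a],False,col,1,cv2.LINE_AA)
    L=lambda Q,col:P(px(c,[jw(pj,q) for q in Q]),col)
    L([(-77.5,-210,12),(77.5,-210,12),(77.5,150,12),(-77.5,150,12),(-77.5,-210,12)],(0,0,255)); L(bar,(0,255,0))
    u=np.array([-np.sin(.66),0,np.cos(.66)]);v=np.array([np.cos(.66),0,np.sin(.66)]);w=np.array([-35,-145,135])
    L([w+48*(np.cos(t)*v+np.sin(t)*np.array([0,1,0])) for t in np.linspace(0,6.3,40)],(255,255,0))
    k=w-42*v; L([k+9*u,k+47*u],(255,0,255)); L([(20,-85,60),(20,95,60)],(255,0,0))
    L([(20+20*np.cos(t),95,60+20*np.sin(t)) for t in np.linspace(0,6.3,30)],(0,128,255))
    P(hull(c,[*r.x[:3],12]),(255,0,0)); return im
a=draw("top",(150,260,145,360),3.5); b=cv2.resize(draw("side",(115,335,170,345),3),None,fx=.9,fy=.9)
b=b[:, :]; H=max(a.shape[0],0)
cv2.imwrite("pics/ov2t.png",a); cv2.imwrite("pics/ov2s.png",b)
E
```

```text
jig ['top'] [556.835 -46.664   0.062] -38.91359161676769
jig ['side'] [555.054 -48.937   0.075] -37.61503444647589
jig ['top', 'side'] [556.353 -47.873   0.065] -75.18092459826195
blank z12 ['top'] [414.983 315.4     1.369] -27.69602503468199
blank z12 ['side'] [414.349 311.613   1.379] -21.899388283839144
blank z12 ['top', 'side'] [414.612 312.938   1.378] -49.23852848974069
blank z free [414.541 312.984   1.379  12.139] -49.24415576327196
```

View pics/ov2t.png

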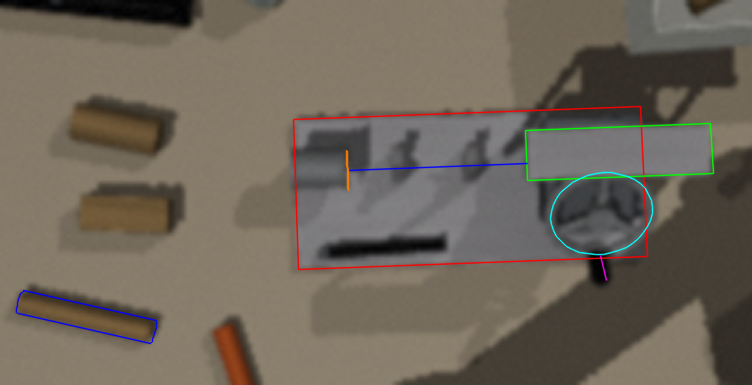

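View pics/ov2s.png

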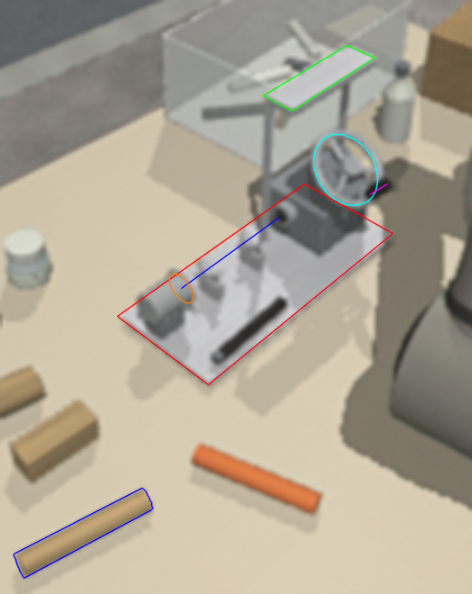

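The overlay now sits on the bar, plate, wheel rim, knob and dowel in both views. Blank: (414.5, 313), axis 79°, z≈12. Jig: (556.4, −47.9), yaw 0.065. I'll start moving.

Call:
play_rows([
  [[1,1,0.25],[0,0,0.2]],
  [[1,1,0.25],[0,0,0.3]],
  [[1,1,0.25],[0,0,0.3]],
  [[1,1,0.25],[0,0,0.3]],
  [[1,1,0.25],[0,0,0.3]],
  [[1,1,0.25],[0,0,0.3]],
  [[1,1,0.25],[0,0,0.3]],
  [[1,1,0.25],[0,0,0.3]],
  [[0,1,0],[0,0,0.3]],
  [[0,1,0],[0,0,0.3]],
  [[0,1,0],[0,0,0.3]],
  [[0,1,0],[0,0,0.3]],
], hand=1)

```text
time: 3.8
tool_pos: [416.9, -133.3, 300.8]
tcp_rot: [3.141, -0.0, 0.834]
contact_force: [0.6, -0.8, -0.1]
grip_width: 91.8
finger_force: 0.0
```

Call:
play_rows([
  [[0,1,0],[0,0,0.3]],
  [[0,1,0],[0,0,0.3]],
  [[0,1,0],[0,0,0.3]],
  [[0,1,0],[0,0,0.3]],
  [[0,1,0],[0,0,0.3]],
  [[0,1,-0.2],[0,0,0.3]],
  [[0,1,-0.4],[0,0,0.3]],
  [[0,1,-0.4],[0,0,0.3]],
  [[0,1,-0.5],[0,0,0.3]],
  [[0,1,-0.5],[0,0,0.3]],
  [[0,1,-0.5],[0,0,0.3]],
  [[0,1,-0.5],[0,0,0.3]],
])

```text
time: 5.3
tool_pos: [417.0, 226.7, 210.4]
tcp_rot: [3.141, -0.0, 1.337]
contact_force: [0.0, 0.2, -0.2]
grip_width: 91.9
finger_force: 0.0
```

```bash
python3 -c "
from h import *
o=get_obs();np.set_printoptions(precision=4,suppress=True)
for k in('time','tool_pos','tcp_rot','joint_positions','contact_force'):print(k,o[k])"
```

```text
time 5.3
tool_pos [416.9862 226.7453 210.3879]
tcp_rot [ 3.1411 -0.0002  1.3366]
joint_positions [ 0.3365  0.2789  1.7053 -0.0001  1.1569  0.5707]
contact_force [ 0.0219  0.199  -0.203 ]
```

Call:
play_rows([
  [[-0.03,0.96,-0.8],[0,0,0.1]],
  [[-0.03,0.96,-0.8],[0,0,0.1]],
  [[-0.03,0.96,-0.8],[0,0,0.1]],
  [[0,0,-1],[0,0,0]],
  [[0,0,-1],[0,0,0]],
  [[0,0,-1],[0,0,0]],
  [[0,0,-0.6],[0,0,0]],
  [[0,0,-0.3],[0,0,0]],
  [[0,0,-0.1],[0,0,0]],
  [[0,0,0],[0,0,0]],
])

```text
time: 6.55
tool_pos: [414.6, 312.3, 19.2]
tcp_rot: [3.141, -0.001, 1.377]
contact_force: [-0.6, -0.0, -0.2]
grip_width: 91.8
finger_force: 0.0
```

Run:
```python
from fit import *
o=get_obs(); print(o["tool_pos"],o["tcp_rot"],o["contact_force"])
s=cam("side");t=cam("top")
a=cv2.resize(s["img"][250:370,130:270,::-1],None,fx=2.8,fy=2.8,interpolation=cv2.INTER_CUBIC);b=cv2.resize(t["img"][190:290,120:230,::-1],None,fx=3.36,fy=3.36,interpolation=cv2.INTER_CUBIC)
cv2.imwrite("pics/grasp.png",np.hstack([a,b]))
```

```text
[414.59622414 312.2901023   19.21340606] [ 3.14085142e+00 -5.40162808e-04  1.37704289e+00] [-0.64995666 -0.01712365 -0.2029481 ]
```

View pics/grasp.png

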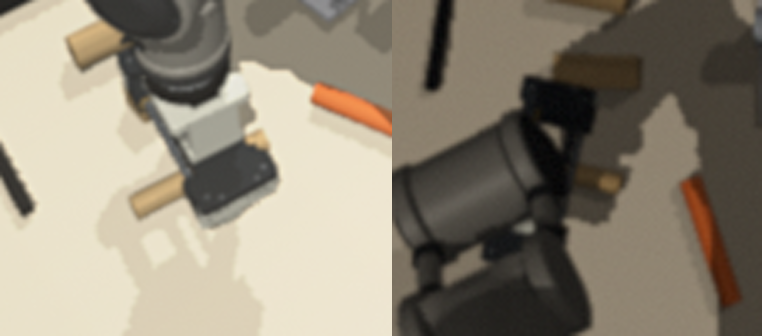

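The gripper straddles the dowel, which sticks out on both sides in the side view at about (195,150) and (140,260) of the crop. Closing now.

Call:
play_rows([
  [[0,0,-0.05],[0,0,0]],
  [[0,0,0],[0,0,0]],
  [[0,0,0],[0,0,0]],
  [[0,0,0],[0,0,0]],
  [[0,0,0],[0,0,0]],
  [[0,0,0],[0,0,0]],
  [[0,0,0],[0,0,0]],
  [[0,0,0],[0,0,0]],
], hand=-1)

```text
time: 7.65
tool_pos: [414.3, 312.1, 17.2]
tcp_rot: [3.142, 0.0, 1.377]
contact_force: [-0.7, 0.8, 0.0]
grip_width: 23.3
finger_force: 30.0
```

Call:
play_rows([
  [[0,0,1],[0,0,0]],
  [[0,0,1],[0,0,0]],
  [[0,0,1],[0,0,0]],
  [[0,0,1],[0,0,0]],
  [[0.45,-0.97,0.5],[0,0,0.23]],
  [[0.45,-0.97,0],[0,0,0.23]],
  [[0.45,-0.97,0],[0,0,0.23]],
  [[0.45,-0.97,0],[0,0,0.23]],
  [[0.45,-0.97,0],[0,0,0.23]],
  [[0.45,-0.97,0],[0,0,0.23]],
  [[0.45,-0.97,0],[0,0,0.23]],
  [[0.45,-0.97,0],[0,0,0.24]],
])

```text
time: 9.15
tool_pos: [522.5, 78.3, 152.1]
tcp_rot: [-3.141, -0.0, 1.636]
contact_force: [-0.4, 0.6, -0.1]
grip_width: 23.1
finger_force: 30.0
```

Call:
play_rows([
  [[0.45,-0.97,0],[0,0,0]],
  [[0.45,-0.97,0],[0,0,0]],
  [[0.45,-0.97,0],[0,0,0]],
  [[0.43,-1,0],[0,0,0]],
  [[0,0,-1],[0,0,0]],
  [[0,0,0],[0,0,0]],
  [[0,0,0],[0,0,0]],
])

```text
time: 10.02
tool_pos: [575.8, -37.7, 122.8]
tcp_rot: [3.141, 0.0, 1.636]
contact_force: [0.4, -0.4, 0.1]
grip_width: 22.8
finger_force: 30.0
```

Run:
```python
from fit import *
np.set_printoptions(precision=3,suppress=True)
o=get_obs(); print(o["time"],o["tool_pos"],o["tcp_rot"],o["contact_force"],o["grip_width"])
pj=np.load("jig.npy"); print("cradle",jw(pj,(20,8,60)))
s=cam("side");t=cam("top")
tp=o["tool_pos"]; a=o["tcp_rot"][2]; u=np.array([np.cos(a),np.sin(a),0])
c0=tp-[0,0,5.2]
sc=3;crop=(130,290,190,330)
def ov(c,crop,sc):
    im=cv2.resize(c["img"][crop[0]:crop[1],crop[2]:crop[3],::-1],None,fx=sc,fy=sc,interpolation=cv2.INTER_CUBIC)
    for P,col in (([c0-70*u,c0+70*u],(255,0,0)),([jw(pj,(20,-85,60)),jw(pj,(20,95,60))],(0,0,255))):
        cv2.polylines(im,[np.int32((px(c,P)-[crop[2],crop[0]]+.5)*sc)],False,col,1,cv2.LINE_AA)
    return im
A=ov(s,(130,270,200,330),4);B=ov(t,(150,230,215,345),3)[:,:]
B=cv2.copyMakeBorder(B,0,max(0,A.shape[0]-B.shape[0]),0,0,cv2.BORDER_CONSTANT)
cv2.imwrite("pics/carry.png",cv2.resize(np.hstack([A,B]),None,fx=.86,fy=.86))
for n in("side","top"):
    for d in trace("blank",n)[:2]:
        r,cc=np.nonzero(d["mask"]);print(n,d["p"],d["at"],len(r),cv2.minAreaRect(np.c_[cc,r].astype(np.float32)))
```

```text
10.025 [575.817 -37.701 122.846] [3.141 0.    1.636] [ 0.443 -0.398  0.077] 22.798561306389132
cradle [575.789 -38.587  60.   ]
side 0.63 [293.7, 266.0] 430 ((264.7218017578125, 291.4178161621094), (50.3288459777832, 9.6118745803833), 20.854455947875977)
side 0.61 [200.9, 249.3] 139 ((248.5162353515625, 199.89730834960938), (7.058060646057129, 21.394744873046875), 53.97262954711914)
top 0.76 [259.0, 211.9] 249 ((214.57757568359375, 260.9730224609375), (38.92969512939453, 6.5293474197387695), 70.82099914550781)
```

View pics/carry.png

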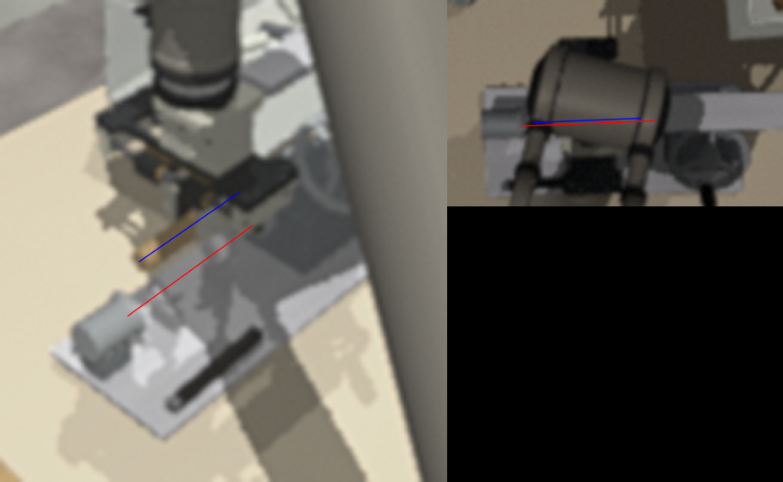

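The front end of the dowel shows at about (143,255) in the side crop, close to the predicted axis and a few mm back along it. That is within tolerance, so I lower gently and watch the force.

Call:
play_rows([
  [[0,-0.03,-0.6],[0,0,0]],
  [[0,0,-0.6],[0,0,0]],
  [[0,0,-0.3],[0,0,0]],
  [[0,0,-0.15],[0,0,0]],
  [[0,0,-0.1],[0,0,0]],
  [[0,0,0],[0,0,0]],
])

```text
time: 10.98
tool_pos: [575.9, -38.9, 70.0]
tcp_rot: [3.141, 0.0, 1.635]
contact_force: [-0.1, 0.4, -0.5]
grip_width: 23.2
finger_force: 30.0
```

Call:
play_rows([
  [[0,0,-0.05],[0,0,0]],
  [[0,0,-0.05],[0,0,0]],
  [[0,0,0],[0,0,0]],
])

```text
time: 11.35
tool_pos: [576.1, -39.0, 67.0]
tcp_rot: [3.14, 0.0, 1.635]
contact_force: [0.6, 0.1, 0.9]
grip_width: 23.3
finger_force: 30.0
```

Call:
play_rows([
  [[0,0,-0.04],[0,0,0]],
  [[0,0,0],[0,0,0]],
])

```text
time: 11.6
tool_pos: [576.7, -39.0, 66.3]
tcp_rot: [3.139, 0.0, 1.635]
contact_force: [3.1, 0.9, 4.5]
grip_width: 22.9
finger_force: 30.0
```

Call:
play_rows([
  [[0,0,-0.03],[0,0,0]],
  [[0,0,0],[0,0,0]],
])

```text
time: 11.85
tool_pos: [577.1, -39.0, 65.8]
tcp_rot: [3.138, 0.001, 1.635]
contact_force: [3.4, 0.7, 6.5]
grip_width: 23.0
finger_force: 30.0
```

Touching both V flanks, with a push towards +x, so the V lies about 2 mm further on. I shift over and settle.

Call:
play_rows([
  [[0.06,0,0],[0,0,0]],
  [[0,0,0],[0,0,0]],
])

```text
time: 12.1
tool_pos: [577.7, -38.9, 65.3]
tcp_rot: [3.141, 0.0, 1.635]
contact_force: [0.1, 1.1, 7.1]
grip_width: 23.0
finger_force: 30.0
```

Call:
play_rows([
  [[0.03,0,-0.03],[0,0,0]],
  [[0,0,0],[0,0,0]],
])

```text
time: 12.35
tool_pos: [577.9, -38.8, 65.0]
tcp_rot: [-3.141, -0.0, 1.635]
contact_force: [-5.2, 0.9, 14.1]
grip_width: 23.0
finger_force: 30.1
```

Seated at x≈577.7, z≈65, which puts the jig about 1.9 mm further in x. Opening and lifting.

Call:
play_rows([
  [[-0.02,0,0.03],[0,0,0]],
  [[0,0,0],[0,0,0]],
  [[0,0,0],[0,0,0]],
  [[0,0,0],[0,0,0]],
  [[0,0,0.3],[0,0,0]],
  [[0,0,0.7],[0,0,0]],
  [[0,0,1],[0,0,0]],
  [[0,0,1],[0,0,0]],
  [[0,0,1],[0,0,0]],
  [[-0.5,0,1],[0,0,0]],
  [[-1,0,1],[0,0,0]],
  [[-1,0,1],[0,0,0]],
], hand=1)

```text
time: 13.85
tool_pos: [501.8, -38.8, 276.1]
tcp_rot: [3.141, 0.0, 1.635]
contact_force: [0.5, 0.1, 0.6]
grip_width: 92.0
finger_force: 0.0
```

Call:
play_rows([
  [[-1,0,0.5],[0,0,-1]],
  [[-1,0,0],[0,0,-1]],
  [[-1,0,0],[0,0,-1]],
  [[-1,0,0],[0,0,-1]],
  [[-0.5,0,0],[0,0,-1]],
  [[0,0,0],[0,0,-1]],
  [[0,0,0],[0,0,-1]],
  [[0,0,0],[0,0,-1]],
  [[0,0,0],[0,0,-1]],
  [[0,0,0],[0,0,-1]],
  [[0,0,0],[0,0,-1]],
  [[0,0,0],[0,0,-0.25]],
])

```text
time: 15.35
tool_pos: [367.7, -38.9, 290.1]
tcp_rot: [3.141, -0.001, 0.064]
contact_force: [0.1, -0.3, 0.2]
grip_width: 92.4
finger_force: 0.0
```

Run:
```python
from fit import *
np.set_printoptions(precision=3,suppress=True)
o=get_obs(); print(o["time"],o["tool_pos"],o["tcp_rot"],o["joint_positions"],o["contact_force"],o["moment"])
pj=np.load("jig.npy")+[1.9,0,0]; np.save("jig.npy",pj)
u=np.array([-np.sin(.66),0,np.cos(.66)]);v=np.array([np.cos(.66),0,np.sin(.66)]);w=np.array([-35,-145,135.])
for h in (32,36): print("knob world at",h,jw(pj,w-42*v+h*u))
s=cam("side");t=cam("top")
def ov(c,crop,sc):
    im=cv2.resize(c["img"][crop[0]:crop[1],crop[2]:crop[3],::-1],None,fx=sc,fy=sc,interpolation=cv2.INTER_CUBIC)
    ps=[([jw(pj,(20,-62,60)),jw(pj,(20,78,60))],(0,0,255)),([jw(pj,w-42*v+9*u),jw(pj,w-42*v+47*u)],(255,0,255)),
      ([jw(pj,w+48*(np.cos(a)*v+np.sin(a)*np.array([0,1,0]))) for a in np.linspace(0,6.3,40)],(255,255,0))]
    for P,col in ps: cv2.polylines(im,[np.int32((px(c,P)-[crop[2],crop[0]]+.5)*sc)],False,col,1,cv2.LINE_AA)
    return im
A=ov(s,(130,270,210,330),3.5);B=ov(t,(170,240,225,345),3)
B=cv2.copyMakeBorder(B,0,A.shape[0]-B.shape[0],0,0,cv2.BORDER_CONSTANT)
cv2.imwrite("pics/placed.png",np.hstack([A,B]))
for q in("knob_grip","wheel_center"):
    for n in("side","top"): print(q,n,[(np.round(d["at"],1),round(d["p"],2)) for d in pinpoint(q,n)[:2]], proj({"side":s,"top":t}[n],jw(pj,w-42*v+32*u if q[0]=="k" else w)))
```

```text
15.35 [367.692 -38.852 290.147] [ 3.141 -0.001  0.064] [-0.313  0.007  1.802 -0.     1.331  1.193] [ 0.127 -0.318  0.212] [ 0.026 -0.025 -0.002]
knob world at 32 [ 480.083 -198.283  134.529]
knob world at 36 [ 477.636 -198.443  137.689]
knob_grip side [(array([182.2, 307.2]), 0.38), (array([219.3, 179.8]), 0.34)] [183.853 309.855]
knob_grip top [(array([227.4, 315.7]), 0.56)] [226.196 317.109]
wheel_center side [(array([172.3, 296.5]), 0.43)] [177.041 297.273]
wheel_center top [(array([209.3, 317.8]), 0.57)] [210.189 316.36 ]
```

View pics/placed.png

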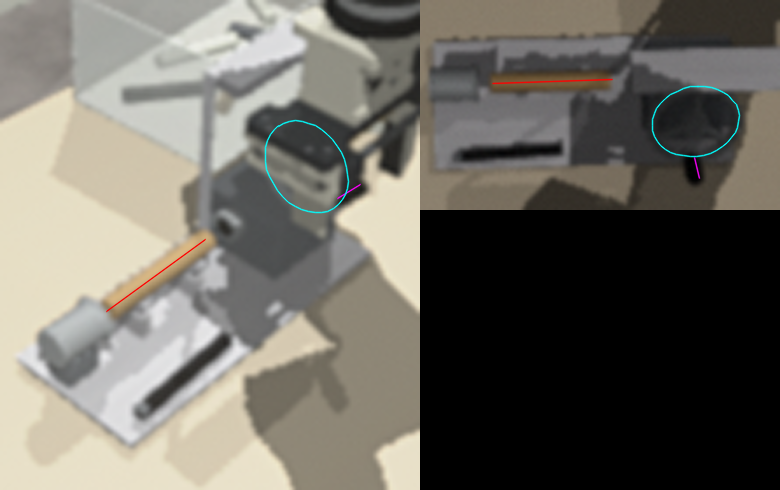

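The blank lies in both V supports: side crop (105,305)→(212,235), right on the spindle line in the top view. Next I tilt the tool to the wheel axis and approach the knob.

Call:
play_rows([
  [[0.05,-0.9,0],[0.05,-0.786,0]],
  [[0.05,-0.9,0],[0.05,-0.786,0]],
  [[0.05,-0.9,0],[0.05,-0.786,0]],
  [[0.05,-0.9,0],[0.05,-0.786,0]],
  [[0.05,-0.9,0],[0.05,-0.786,0]],
  [[0.05,-0.9,0],[0.05,-0.786,0]],
  [[0.56,0,-0.91],[0,0,0]],
  [[0.56,0,-0.91],[0,0,0]],
  [[0.56,0,-0.91],[0,0,0]],
  [[0.56,0,-0.91],[0,0,0]],
  [[0,0,0],[0,0,0]],
])

```text
time: 17.02
tool_pos: [443.9, -199.9, 178.8]
tcp_rot: [-3.138, -0.657, 0.064]
contact_force: [-1.1, 0.2, 0.5]
grip_width: 91.8
finger_force: 0.0
```

Run:
```python
from fit import *
from scipy.spatial.transform import Rotation as Ro
np.set_printoptions(precision=3,suppress=True)
o=get_obs(); print(o["time"],o["tool_pos"],o["tcp_rot"],o["joint_positions"],o["contact_force"])
R=Ro.from_euler("xyz",o["tcp_rot"]); pj=np.load("jig.npy"); c,s=np.cos(pj[2]),np.sin(pj[2])
u=np.array([-np.sin(.66)*c,-np.sin(.66)*s,np.cos(.66)]); print("R\n",R.as_matrix(),"u",u)
yd=np.array([-s,c,0]); y=yd*np.sign(yd@R.as_matrix()[:,1]);z=-u;x=np.cross(y,z)
print("rot err units",(Ro.from_matrix(np.c_[x,y,z])*R.inv()).as_rotvec(degrees=True)/8)
print("knob",[np.round((proj(k,o["tool_pos"]-60*u)),1) for k in(cam("top"),cam("side"))])
for n in("top","side"): print([(np.round(d["at"],1),round(d["p"],2)) for d in spot_in("knob_grip",n)[:2]])
```

```text
17.025 [ 443.909 -199.92   178.796] [-3.138 -0.657  0.064] [-0.919  0.18   2.177  1.009  0.647 -0.204] [-1.132  0.232  0.512]
R
 [[ 0.79   0.066  0.61 ]
 [ 0.051 -0.998  0.042]
 [ 0.611 -0.002 -0.792]] u [-0.612 -0.04   0.79 ]
rot err units [-0.016 -0.019 -0.007]
knob [array([226. , 316.7]), array([184.6, 309.5])]
[(array([226.2, 317.2]), 0.4)]
[(array([206.5, 255. ]), 0.5), (array([212.3, 179.5]), 0.17)]
```

Call:
play_rows([
  [[0.31,0.01,-0.38],[0,0,0]],
  [[0.31,0.01,-0.38],[0,0,0]],
  [[0.31,0.02,-0.38],[0,0,0]],
  [[0.29,0.02,-0.36],[0,0,0]],
  [[0,0,0],[0,0,0]],
])

```text
time: 17.85
tool_pos: [480.7, -199.3, 136.0]
tcp_rot: [3.14, -0.66, 0.065]
contact_force: [0.4, 0.2, -0.2]
grip_width: 91.8
finger_force: 0.0
```

Call:
play_rows([
  [[0,0,0],[0,0,0]],
  [[0,0,0],[0,0,0]],
  [[0,0,0],[0,0,0]],
  [[0,0,0],[0,0,0]],
  [[0,0,0],[0,0,0]],
  [[0,0,0],[0,0,0]],
  [[0,0,0],[0,0,0]],
], hand=-1)

```text
time: 18.73
tool_pos: [480.6, -198.8, 135.4]
tcp_rot: [3.141, -0.66, 0.065]
contact_force: [-0.3, 1.6, 0.5]
grip_width: 26.3
finger_force: 1.3
```

Run:
```python
from fit import *
np.set_printoptions(precision=3,suppress=True)
o=get_obs(); print(o["time"],o["tool_pos"],o["tcp_rot"],o["joint_positions"],o["contact_force"],o["moment"],o["grip_width"])
pj=np.load("jig.npy"); u=np.array([-np.sin(.66),0,np.cos(.66)]);v=np.array([np.cos(.66),0,np.sin(.66)]);w=np.array([-35,-145,135.])
c,s=np.cos(pj[2]),np.sin(pj[2]);Rj=np.array([[c,-s,0],[s,c,0],[0,0,1]])
d=Rj.T@(o["tool_pos"]-jw(pj,w)); print("in wheel: v,y,u",d@v,d[1],d@u)
# angle grows clockwise seen from outside (along -u): from -v ; e = cos*(-v)+sin*t
t=np.cross(-v,u); t=-np.cross(u,-v); print("t",t)
print("rows of 0.25rad in units, start phi=0:")
for ph in np.arange(0,7.01,.25):
    f=lambda a:42*(-np.cos(a)*v+np.sin(a)*t)
    print(round(ph,2),np.round(Rj@(f(ph+.25)-f(ph))/30,3).tolist())
```

```text
18.725 [ 480.551 -198.79   135.371] [ 3.141 -0.66   0.065] [-0.834  0.317  2.164  1.205  0.539 -0.362] [-0.34   1.638  0.495] [0.31  0.41  0.278] 26.32013538051024
in wheel: v,y,u -41.141146383214014 -0.5357922761950441 32.39934108240721
t [-0.  1. -0.]
rows of 0.25rad in units, start phi=0:
0.0 [0.012, 0.348, 0.027]
0.25 [0.08, 0.331, 0.078]
0.5 [0.143, 0.293, 0.125]
0.75 [0.197, 0.237, 0.164]
1.0 [0.238, 0.166, 0.193]
1.25 [0.266, 0.085, 0.21]
1.5 [0.276, -0.001, 0.214]
1.75 [0.269, -0.087, 0.204]
2.0 [0.246, -0.168, 0.182]
2.25 [0.207, -0.238, 0.148]
2.5 [0.156, -0.294, 0.106]
2.75 [0.094, -0.331, 0.056]
3.0 [0.027, -0.348, 0.004]
3.25 [-0.042, -0.343, -0.05]
3.5 [-0.108, -0.317, -0.099]
3.75 [-0.167, -0.271, -0.143]
4.0 [-0.216, -0.208, -0.178]
4.25 [-0.252, -0.132, -0.202]
4.5 [-0.272, -0.048, -0.213]
4.75 [-0.275, 0.039, -0.211]
5.0 [-0.261, 0.123, -0.196]
5.25 [-0.231, 0.2, -0.169]
5.5 [-0.186, 0.265, -0.131]
5.75 [-0.13, 0.313, -0.085]
6.0 [-0.066, 0.341, -0.034]
6.25 [0.003, 0.349, 0.02]
6.5 [0.071, 0.334, 0.072]
6.75 [0.135, 0.299, 0.119]
7.0 [0.19, 0.245, 0.16]
```

Call:
play_rows([
  [[0,0,0],[0,0,0]],
  [[0,0,0],[0,0,0]],
  [[0,0,0],[0,0,0]],
])

```text
time: 19.1
tool_pos: [480.4, -197.6, 135.3]
tcp_rot: [-3.14, -0.66, 0.065]
contact_force: [-1.3, 5.7, 2.4]
grip_width: 19.0
finger_force: 30.0
```

Call:
play_rows([
  [[0.01,0.35,0.03],[0,0,0]],
  [[0.08,0.33,0.08],[0,0,0]],
  [[0.14,0.29,0.13],[0,0,0]],
  [[0,0,0],[0,0,0]],
])

```text
time: 19.6
tool_pos: [487.9, -168.0, 142.6]
tcp_rot: [-3.14, -0.66, 0.066]
contact_force: [5.7, 2.7, -8.6]
grip_width: 19.2
finger_force: 30.0
```

```bash
cat > w.py <<'E'
from fit import *
np.set_printoptions(precision=2,suppress=True)
o=get_obs(); pj=np.load("jig.npy"); u=np.array([-np.sin(.66),0,np.cos(.66)]);v=np.array([np.cos(.66),0,np.sin(.66)]);w=np.array([-35,-145,135.])
c,s=np.cos(pj[2]),np.sin(pj[2]);Rj=np.array([[c,-s,0],[s,c,0],[0,0,1]])
d=Rj.T@(o["tool_pos"]-jw(pj,w)); y=d[1]; a=-d@v; ph=np.arctan2(y,a)
F=Rj.T@o["contact_force"]; er=np.cos(ph)*-v+np.sin(ph)*np.array([0,1,0]); et=np.sin(ph)*v+np.cos(ph)*np.array([0,1,0])
print("t",o["time"],"phi",ph%(2*np.pi),"r",np.hypot(a,y),"u",d@u,"F tang/rad/ax",F@et,F@er,F@u,"grip",o["grip_width"],o["finger_force"],"q",o["joint_positions"],"M",o["moment"])
E
python3 w.py
```

```text
t 19.6 phi 0.79171652686364 r 41.71965967674286 u 32.361376712342796 F tang/rad/ax 1.1866781037835998 2.1198286426370117 -10.353366391234376 grip 19.18866184292575 29.982233906630427 q [-0.76  0.29  2.18  1.21  0.5  -0.3 ] M [0.22 0.52 0.25]
```

Call:
play_rows([
  [[0.21,0.24,0.15],[0,0,0]],
  [[0.25,0.17,0.18],[0,0,0]],
  [[0.27,0.085,0.2],[0,0,0]],
  [[0.276,0,0.214],[0,0,0]],
  [[0.27,-0.087,0.204],[0,0,0]],
  [[0,0,0],[0,0,0]],
])

```text
time: 20.35
tool_pos: [527.1, -157.8, 173.1]
tcp_rot: [3.138, -0.663, 0.067]
contact_force: [-3.6, -0.0, 7.0]
grip_width: 19.2
finger_force: 30.0
```

```bash
python3 w.py
```

```text
t 20.35 phi 2.0781794192416174 r 42.73249358345987 u 32.077059074048044 F tang/rad/ax 1.1955551558466293 0.8963650811907512 7.689424073126855 grip 19.177850456078886 30.00481034301629 q [-0.66  0.27  2.08  1.04  0.49 -0.02] M [-0.07  0.08 -0.05]
```

Call:
play_rows([
  [[0.24,-0.168,0.188],[0,0,0]],
  [[0.2,-0.238,0.155],[0,0,0]],
  [[0.156,-0.294,0.106],[0,0,0]],
  [[0.094,-0.331,0.056],[0,0,0]],
  [[0.027,-0.348,0.004],[0,0,0]],
  [[-0.042,-0.343,-0.05],[0,0,0]],
  [[0,0,0],[0,0,0]],
])

```text
time: 21.22
tool_pos: [545.4, -209.1, 185.1]
tcp_rot: [3.141, -0.66, 0.065]
contact_force: [-10.3, -0.5, 5.7]
grip_width: 19.3
finger_force: 30.0
```

```bash
python3 w.py
```

```text
t 21.225 phi 3.5026863063568046 r 42.655633083800566 u 32.41348495403617 F tang/rad/ax 1.5160402435562947 -4.390263016240974 10.768235844136903 grip 19.320410990141877 30.010942247581625 q [-0.73  0.31  1.96  0.93  0.58  0.05] M [-0.17  1.2  -0.11]
```

Call:
play_rows([
  [[-0.13,-0.31,-0.085],[0,0,0]],
  [[-0.18,-0.265,-0.137],[0,0,0]],
  [[-0.216,-0.208,-0.178],[0,0,0]],
  [[-0.252,-0.132,-0.202],[0,0,0]],
  [[-0.272,-0.048,-0.213],[0,0,0]],
  [[-0.275,0.039,-0.211],[0,0,0]],
  [[0,0,0],[0,0,0]],
])

```text
time: 22.1
tool_pos: [505.4, -236.2, 153.1]
tcp_rot: [-3.139, -0.658, 0.063]
contact_force: [-0.7, 3.4, -1.4]
grip_width: 19.2
finger_force: 30.0
```

```bash
python3 w.py
```

```text
t 22.1 phi 5.021597522823641 r 41.43681313886597 u 32.71747152043551 F tang/rad/ax 2.215387282900461 -2.8609701542774104 -0.8269079084345234 grip 19.229927659042303 29.994921032295565 q [-0.85  0.34  2.04  1.05  0.59 -0.19] M [0.57 0.59 0.39]
```

Call:
play_rows([
  [[-0.261,0.123,-0.196],[0,0,0]],
  [[-0.231,0.2,-0.169],[0,0,0]],
  [[-0.186,0.265,-0.131],[0,0,0]],
  [[0,0,0],[0,0,0]],
])

```text
time: 22.6
tool_pos: [486.1, -218.8, 139.0]
tcp_rot: [-3.141, -0.66, 0.065]
contact_force: [4.5, 4.9, -3.6]
grip_width: 19.4
finger_force: 30.0
```

```bash
python3 w.py
python3 - <<'E'
import numpy as np
pj=np.load("jig.npy");v=np.array([np.cos(.66),0,np.sin(.66)]);t=np.array([0,1,0.])
c,s=np.cos(pj[2]),np.sin(pj[2]);Rj=np.array([[c,-s,0],[s,c,0],[0,0,1]])
f=lambda a:42*(-np.cos(a)*v+np.sin(a)*t)
for ph in np.arange(5.75,7.95,.1): print(round(ph,2),np.round(Rj@(f(ph+.1)-f(ph))/30,3).tolist())
E
```

```text
t 22.6 phi 5.752170836213982 r 41.22967028068157 u 32.67307162096003 F tang/rad/ax 3.217532446708113 -3.6926465328671014 -5.773455985314867 grip 19.417384246672718 29.98868757093078 q [-0.86  0.33  2.12  1.15  0.57 -0.32] M [0.47 0.14 0.34]
5.75 [-0.059, 0.12, -0.04]
5.85 [-0.05, 0.127, -0.032]
5.95 [-0.04, 0.132, -0.024]
6.05 [-0.029, 0.136, -0.016]
6.15 [-0.018, 0.139, -0.007]
6.25 [-0.007, 0.14, 0.001]
6.35 [0.004, 0.14, 0.01]
6.45 [0.015, 0.138, 0.018]
6.55 [0.026, 0.135, 0.027]
6.65 [0.036, 0.131, 0.035]
6.75 [0.047, 0.125, 0.042]
6.85 [0.056, 0.118, 0.05]
6.95 [0.066, 0.11, 0.056]
7.05 [0.074, 0.101, 0.063]
7.15 [0.082, 0.091, 0.068]
7.25 [0.089, 0.08, 0.073]
7.35 [0.095, 0.068, 0.077]
7.45 [0.1, 0.055, 0.08]
7.55 [0.104, 0.042, 0.083]
7.65 [0.108, 0.029, 0.085]
7.75 [0.11, 0.015, 0.086]
7.85 [0.111, 0.001, 0.086]
```

Call:
play_rows([
  [[-0.059,0.12,-0.04],[0,0,0]],
  [[-0.05,0.127,-0.032],[0,0,0]],
])

```text
time: 22.85
tool_pos: [483.6, -213.3, 137.4]
tcp_rot: [3.139, -0.661, 0.065]
contact_force: [9.2, -0.6, -7.8]
grip_width: 19.1
finger_force: 30.0
```

Call:
play_rows([
  [[-0.04,0.132,-0.024],[0,0,0]],
])

```text
time: 22.98
tool_pos: [482.3, -209.5, 136.5]
tcp_rot: [3.138, -0.66, 0.065]
contact_force: [9.2, -1.4, -8.2]
grip_width: 18.9
finger_force: 30.0
```

Call:
play_rows([
  [[-0.029,0.136,-0.016],[0,0,0]],
])

```text
time: 23.1
tool_pos: [481.3, -205.4, 135.9]
tcp_rot: [3.138, -0.66, 0.065]
contact_force: [8.7, -2.4, -7.5]
grip_width: 19.2
finger_force: 30.0
```

```bash
python3 w.py
python3 - <<'E'
from fit import *
pj=np.load("jig.npy");s=cam("side")
for y in (-85,-62,-35,-25,-9,78,95): print(y,proj(s,jw(pj,(20,y,60))))
save(s,"mid.png",(150,240,225,305),6)
E
```

```text
t 23.1 phi 6.107277209478932 r 41.21670598324724 u 32.646948162047146 F tang/rad/ax -3.3296293961384675 -1.5460348602384055 -11.165368045148941 grip 19.204377872773083 29.982170646794657 q [-0.84  0.32  2.15  1.2   0.54 -0.36] M [-0.3   0.07 -0.27]
-85 [194.86004157 272.60825248]
-62 [197.97030586 268.29679353]
-35 [201.70479906 263.12002637]
-25 [203.11140683 261.1701819 ]
-9 [205.38900401 258.01296895]
78 [218.38722783 239.99478689]
95 [221.05526105 236.29635018]
```

View pics/mid.png

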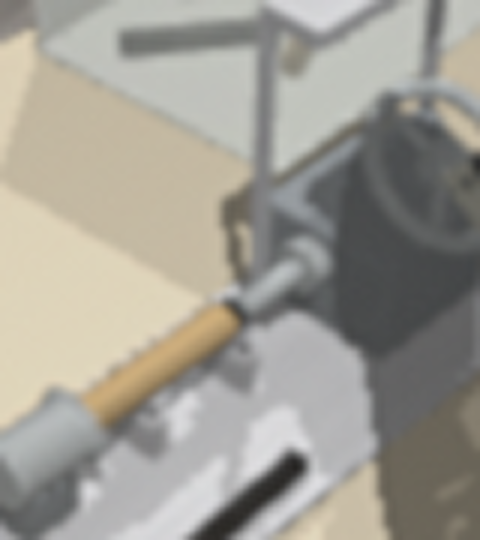

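The quill tip (dark ring at crop (235,305)) is pushing the blank, and the blank has entered the tube at about (95,400). I go on in 0.1 rad steps and watch the tangential force (≈ y).

Call:
play_rows([
  [[0,0.139,-0.03],[0,0,0]],
])

```text
time: 23.28
tool_pos: [480.9, -201.7, 135.4]
tcp_rot: [3.137, -0.66, 0.065]
contact_force: [-9.6, -1.9, 9.0]
grip_width: 19.1
finger_force: 30.0
```

Call:
play_rows([
  [[-0.007,0.14,0.001],[0,0,0]],
])

```text
time: 23.4
tool_pos: [480.4, -197.2, 135.3]
tcp_rot: [3.137, -0.66, 0.065]
contact_force: [-2.7, -1.9, 0.4]
grip_width: 19.4
finger_force: 30.0
```

```bash
python3 w.py
```

```text
t 23.4 phi 0.026669648730776842 r 41.25001025577212 u 32.384977937070396 F tang/rad/ax -1.770101910567878 1.9094246300621267 2.023707332826648 grip 19.38822188491697 29.997587985999417 q [-0.83  0.31  2.17  1.21  0.53 -0.37] M [-0.3   0.62 -0.28]
```

Call:
play_rows([
  [[0.004,0.14,0.01],[0,0,0]],
])

```text
time: 23.52
tool_pos: [480.4, -192.5, 135.5]
tcp_rot: [3.138, -0.66, 0.065]
contact_force: [-3.8, -2.8, 1.9]
grip_width: 19.1
finger_force: 30.0
```

Call:
play_rows([
  [[0.015,0.138,0.018],[0,0,0]],
])

```text
time: 23.65
tool_pos: [480.8, -188.0, 135.9]
tcp_rot: [3.139, -0.66, 0.065]
contact_force: [-4.7, -2.2, 0.5]
grip_width: 19.0
finger_force: 30.0
```

```bash
python3 w.py
```

```text
t 23.65 phi 0.2494326419870047 r 41.35028313017041 u 32.285615942513864 F tang/rad/ax -2.702400558325138 2.9235873938200694 3.3785011122514237 grip 19.014612347465178 30.00077490690387 q [-0.81  0.31  2.18  1.22  0.52 -0.36] M [-0.32  0.75 -0.24]
```

Call:
play_rows([
  [[0.026,0.135,0.027],[0,0,0]],
])

```text
time: 23.78
tool_pos: [481.5, -183.8, 136.7]
tcp_rot: [3.139, -0.659, 0.065]
contact_force: [-5.4, -3.0, 1.8]
grip_width: 19.3
finger_force: 30.0
```

Call:
play_rows([
  [[0.036,0.131,0.035],[0,0,0]],
])

```text
time: 23.9
tool_pos: [482.5, -179.7, 137.7]
tcp_rot: [3.139, -0.659, 0.065]
contact_force: [-4.2, -2.4, 1.0]
grip_width: 19.4
finger_force: 30.0
```

```bash
python3 w.py
```

```text
t 23.9 phi 0.4583151647109931 r 41.45123343695373 u 32.242302684617535 F tang/rad/ax -3.1165560429940102 1.5998077976355267 3.4675358415047337 grip 19.353894324477373 30.000265619673883 q [-0.79  0.3   2.18  1.23  0.51 -0.35] M [-0.28  0.82 -0.18]
```

Call:
play_rows([
  [[0.047,0.125,0.042],[0,0,0]],
])

```text
time: 24.02
tool_pos: [483.9, -175.9, 138.9]
tcp_rot: [3.14, -0.659, 0.065]
contact_force: [-5.1, -1.7, 1.8]
grip_width: 19.1
finger_force: 30.0
```

```bash
python3 w.py
```

```text
t 24.025 phi 0.5615318023299891 r 41.55067875798848 u 32.211203609338654 F tang/rad/ax -2.767725609435976 1.7659680644525193 4.597021280296357 grip 19.05473360916291 30.000929237103264 q [-0.78  0.29  2.19  1.23  0.51 -0.34] M [-0.25  0.9  -0.14]
```

Call:
play_rows([
  [[0.056,0.118,0.05],[0,0,0]],
])

```text
time: 24.15
tool_pos: [485.6, -172.2, 140.3]
tcp_rot: [3.14, -0.659, 0.065]
contact_force: [-4.9, -1.4, 0.4]
grip_width: 19.3
finger_force: 30.0
```

```bash
python3 w.py
```

```text
t 24.15 phi 0.664495132006337 r 41.649769939347465 u 32.18679198350851 F tang/rad/ax -3.091657785804259 2.223131615420487 3.379874686775536 grip 19.334095066259987 30.000247835523624 q [-0.77  0.29  2.18  1.22  0.5  -0.32] M [-0.19  0.89 -0.17]
```

Call:
play_rows([
  [[0.066,0.11,0.056],[0,0,0]],
])

```text
time: 24.28
tool_pos: [487.4, -169.0, 141.9]
tcp_rot: [3.14, -0.659, 0.065]
contact_force: [-5.6, -2.4, 0.9]
grip_width: 19.3
finger_force: 30.0
```

```bash
python3 w.py
```

```text
t 24.275 phi 0.7623082707187004 r 41.68513191716439 u 32.17017887569304 F tang/rad/ax -4.234007442499391 1.5514498270477202 4.225077160113212 grip 19.348400990606947 30.001531232046545 q [-0.76  0.29  2.18  1.22  0.5  -0.31] M [-0.33  1.11 -0.23]
```

Call:
play_rows([
  [[0.074,0.101,0.063],[0,0,0]],
])

```text
time: 24.4
tool_pos: [489.5, -166.0, 143.6]
tcp_rot: [3.14, -0.658, 0.065]
contact_force: [-6.2, -3.6, 0.2]
grip_width: 19.1
finger_force: 30.0
```

```bash
python3 w.py
```

```text
t 24.4 phi 0.8582293204209273 r 41.78925381519392 u 32.145596189185085 F tang/rad/ax -5.839191630398317 0.805552639328861 4.090413479509308 grip 19.08757170057201 30.001078406385204 q [-0.75  0.28  2.18  1.21  0.49 -0.29] M [-0.4  1.3 -0.3]
```

Tangential force now rises by about 1.5 N per 0.1 rad, which is the sprung tip compressing against the stop (contact at about 6.95 rad). One more small step to confirm.

Call:
play_rows([
  [[0.082,0.091,0.068],[0,0,0]],
])

```text
time: 24.52
tool_pos: [491.8, -163.3, 145.5]
tcp_rot: [3.139, -0.658, 0.064]
contact_force: [-8.1, -2.6, 0.1]
grip_width: 19.0
finger_force: 30.0
```

```bash
python3 w.py
```

```text
t 24.525 phi 0.9529081894639333 r 41.889404346743284 u 32.11639721479798 F tang/rad/ax -6.418793235890299 2.054059064540751 5.12825250831132 grip 19.037881122633408 30.00194452873984 q [-0.74  0.28  2.18  1.2   0.49 -0.27] M [-0.49  1.46 -0.25]
```

Call:
play_rows([
  [[0,0,0],[0,0,0]],
  [[0,0,0],[0,0,0]],
])

```text
time: 24.78
tool_pos: [492.0, -163.1, 145.7]
tcp_rot: [3.14, -0.659, 0.065]
contact_force: [-5.1, -1.5, 0.1]
grip_width: 19.3
finger_force: 30.0
```

```bash
python3 w.py
```

```text
t 24.775 phi 0.9620741133665565 r 41.8731751696708 u 32.13162618581238 F tang/rad/ax -4.000994231091858 1.3097046799087442 3.2663473869591573 grip 19.258703914935523 30.001640514055907 q [-0.74  0.28  2.18  1.2   0.49 -0.27] M [-0.28  1.14 -0.2 ]
```

Call:
play_rows([
  [[0,0,0],[0,0,0]],
  [[0,0,0],[0,0,0]],
  [[0,0,0],[0,0,0]],
  [[0,0,0],[0,0,0]],
  [[-0.1,-0.01,0.13],[0,0,0]],
  [[-0.3,-0.02,0.39],[0,0,0]],
  [[-0.4,-0.03,0.52],[0,0,0]],
  [[-0.6,-0.04,0.78],[0,0,0]],
  [[-0.7,-0.05,0.9],[0,0,0]],
  [[-0.7,-0.05,0.9],[0,0,0]],
  [[-0.7,0,0.5],[0,0,0]],
  [[0,0,0],[0,0,0]],
], hand=-0.1)

```text
time: 26.28
tool_pos: [387.0, -169.6, 270.8]
tcp_rot: [3.137, -0.661, 0.065]
contact_force: [0.2, -1.0, -0.1]
grip_width: 41.2
finger_force: 0.0
```

Run:
```python
from fit import *
np.set_printoptions(precision=2,suppress=True)
o=get_obs();print(o["time"],o["tool_pos"],o["contact_force"],o["grip_width"],o["joint_positions"])
pj=np.load("jig.npy"); u=np.array([-np.sin(.66),0,np.cos(.66)]);v=np.array([np.cos(.66),0,np.sin(.66)]);w=np.array([-35,-145,135.])
cs={n:cam(n) for n in("top","side")}
K=lambda a:jw(pj,w+32*u+42*(-np.cos(a)*v+np.sin(a)*np.array([0,1,0])))
for n in cs:
    print(n,"exp knob .96/.5/0",[np.round(proj(cs[n],K(a)),1) for a in(.96,.5,0)],[(np.round(d["at"],1),round(d["p"],2)) for d in pinpoint("knob_grip",n)[:3]])
    print("  blank exp",proj(cs[n],jw(pj,(20,54,60))),"visible end",proj(cs[n],jw(pj,(20,-16,60))))
    for d in trace("blank",n)[:2]:
        r,c=np.nonzero(d["mask"]); i=c.argmax();print("  mask",d["p"],d["at"],len(r),"cols",c.min(),c.max(),"rows",r.min(),r.max())
```

```text
26.275 [ 386.99 -169.61  270.77] [ 0.24 -1.   -0.14] 41.2008515821202 [-1.02 -0.11  2.16  0.76  0.9   0.06]
top exp knob .96/.5/0 [array([222.3, 306.9]), array([225.2, 311.1]), array([226.2, 317.1])] [(array([224. , 307.9]), 0.6), (array([148.6, 221. ]), 0.44), (array([197.8, 255.1]), 0.23)]
  blank exp [197.23 255.54] visible end [196.47 275.5 ]
  mask 0.64 [194.1, 258.5] 189 cols 245 275 rows 193 200
side exp knob .96/.5/0 [array([184.1, 300.5]), array([185.3, 305.3]), array([183.9, 309.9])] [(array([216.1, 180.1]), 0.47), (array([184.6, 302. ]), 0.42), (array([216. , 245.2]), 0.21)]
  blank exp [214.69 245.11] visible end [204.39 259.4 ]
  mask 0.82 [295.8, 264.1] 405 cols 242 288 rows 280 304
  mask 0.63 [211.1, 249.2] 189 cols 240 262 rows 202 220
```

The knob stayed where it was left, and the blank's end is at top col 275 against 275.5 expected for contact with the stop. The gripper is clear, so I hand in.

```bash
python3 -c "
from plant import bot
print(bot.close_job())"
```

```text
the job is handed in; nothing more can be done
None
```

The job is handed in: the blank was laid in both V supports and let go, then wound into the headstock tube against the end stop with an estimated 15 N of quill pressure (from tip travel and crank force, not read directly), and the arm is clear; no verdict came back.

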